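# Prop a heat sink level on the ratchet support and close its kit drawer

### The arm

A 7-joint arm with a two-finger parallel gripper is mounted at the origin on the work surface. World frame = base frame: x ahead of the robot, y to its left, z up, the work surface at z = 0. Lengths are in mm, angles in rad, forces in N, time in s.
With the tool pointing down it reaches from about 375 to 925 mm from the base axis. Payload 3.1 kg.
Tool frame: the origin (TCP) lies on the centre line of the jaws, within the pads' length; the fingertips stand 8 mm ahead of it and the grasp point (between the pads) lies 11 mm behind it (manip.nose_length is the distance from the TCP to the fingertips, in mm); z points along the fingers, y is the line along which they close (so a half turn about z gives the same grasp; the last joint's range is limited). The gripper opens to 85 mm and grips with 20 to 120 N. Pads are 22 mm wide; open, the fingers measure 114 mm over their backs; the gripper's body (76 mm by 85 mm) begins 54 mm behind the grasp point. The pads swing forward as they close: fully open they stand 13 mm farther back than shut.
Start: joints at [-0.098, 0.383, 0.044, 1.598, -0.018, 1.161, -0.05], TCP at [650.002, 0.022, 239.269] pointing down, gripper open.
Joint ranges: [-2.61, 2.61], [-0.41, 2.15], [-1.48, 1.57], [0, 2.5], [-1.57, 4.71], [0.05, 1.97], [-2.85, 2.85]. Speed limits (rad/s): [2.79, 2.79, 3.14, 3.14, 3.14, 3.14, 3.14].

### API

Orientations are given as a unit quaternion [w, x, y, z].
In Python, from plant import manip, imaging gives the robot as it stands. The module is installed in compiled form; this text tells all that it offers.
- The arm moves only by the shell command python3 -m jog 'ROWS' [FORCE]. ROWS is a JSON object of lists of equal length, an entry for each row: "gripper": the opening in per cent of the stroke, from 0 (shut) to 100 (fully open); "translation": the shift along the world's x, y, z in cm, a list of three; "twist": the turn about the world's z in rad. A call has 1 to 20 rows; each row shifts and turns the commanded pose from where the row before left it; what a row does not reach is not made up. A row lasts 1/8 s, in which the tool goes at most 62.5 mm and 10.7 degrees, less where a joint would pass 70% of its speed; a pose out of reach is approached as far as the arm can. A call with a gripper value outside its range is refused whole. The fingers move at their own pace and stop on an object; FORCE is the grip in N (left out, the last holds). Time passes only in rows, so rows that do not move let the fingers close. It gives the time, the measured TCP pose, the force, the opening and the grip force at its end, in the units of the state.
- manip.get_state(): the state, without advancing time (a new reading comes with each control period).
- imaging.snapshot(name): name is "scene" or "side" or "wrist"; returns the picture (480x640x3 uint8, blue, green, red); there is no depth.
- imaging.camera_model(name): a dict with "fx", "fy", "cx", "cy" (pixels), "origin" and "attitude" of the camera in the world. Camera axes: x right, y up, looking along -z (the intrinsics and any distortion apply to the point x, -y, -z); pixel columns grow to the right and rows downward; lengths in mm; the calibration is good to about 2 mm. A picture is of the moment at which its call begins: read the wrist's pose just before it. camera_model takes no time and is no camera call; for the wrist camera it gives the pose at the moment of the call.
- manip.finish_job(): hands the job in; it is judged then, once.
The state is a dict: "time_s": time; "qpos": joint angles; "joint_vel": joint speeds; "joint_efforts": joint torques, N m; "ee_pos": TCP position; "ee_rot": TCP orientation; "wrist_force": force on the tool from outside, world axes, zero at the start; "torque": the same for the moment, N m; "opening": opening from 0.0 (shut) to 1.0 (fully open); "grip_force": force on a finger pad.
Only numpy, scipy, OpenCV 4.12 (cv2) and the standard library are available. Lean on these libraries where they do the work, as an engineer would, in place of code of your own. Each camera call takes 0.05 s, during which the arm holds its last target. There are 200 camera calls.

### The job

Set the heat sink up level for assembly. First lift the orange-headed ratchet column of the support stand, click by click, until it stands latched at its fourth notch (red line just clear of the blue guide; it cannot be let down again, so do not lift it past that). Then take the heat sink out of the open kit drawer and set it down gently, fins up, centred across the column head and the fixed rest post, let go of it, and last push the emptied drawer fully home until its detent seats, leaving everything else on the bench alone.

Things in the scene. Friction and masses are not known exactly. Their poses are not given: they have to be found in the camera images.
- column (a joint): height of the ratchet column above its lowest position (m, vertical). The pawl latches it every 14 mm: notch 0 at 0, notch 1 at 0.014, ... notch 4 (red line just above the blue guide) at 0.056, notch 5 at 0.070. Starts in notch 0, 1 or 2. Lifting past a notch clicks; let go, it drops back to the highest notch passed and no lower. Lifting takes 4 to 10 N
- column_head (a point): centre of the orange head on the steel column: block 36 (stand's x) by 50 (stand's y) by 26 mm high, flat rubber top 13 mm above this point, underside 13 mm below it; free all round, the blue guide's top lies 16 mm below the underside at notch 0. Axes as the stand's. Steel teeth and pawl are on the +x side
- rest_top (a point): centre of the flat top of the fixed rest post (rubber pad 36 x 44 mm), 198 mm above the bench, 120 mm from the column axis along the stand's -y. The column head's top comes level with it at notch 4
- cradle_mid (a point): point half-way between the column axis and the fixed rest post, at the height of the rest post's top; the heat sink's underside centre belongs here. Its y axis runs from the rest post to the column, its z axis up
- support: fixed support stand, grey base plate 110 x 200 x 12 mm, with a blue guide (50 x 48 mm, 100 mm high) at y = +60 mm and an aluminium rest post at y = -60 mm; origin at the centre of its underside, axes as cradle_mid
- heat_sink_centre (a point): centre of the heat sink, a black-finned aluminium block 50 (x) x 170 (y) x 40 mm high (z), 0.4 to 0.75 kg; fins up; axes at its middle, half-way up, so its underside is 20 mm below. The outer fins are solid sides and can be gripped across the 50 mm. It starts lying on the floor of the open drawer, its length roughly along the drawer's front
- kit_drawer0 (a joint): how far the kit drawer is open, in m: 0 is fully home, 0.16 to 0.185 at the start. It slides out of the front (-x side) of the kit unit with about 1 N friction; from about 13 mm to 7 mm before home a sprung detent resists with about 5 N, and past that it snaps the drawer in to 0, against a rigid stop
- kit_drawer0_handle (a point): middle of the drawer's bar handle (bar 120 mm long along the front, 35 mm in front of the orange drawer front, about 47 mm above the bench); moves with the drawer. Its x axis points into the unit, the direction of closing
- kit: fixed grey kit drawer unit, 270 (x) x 280 (y) x 85 mm high, one drawer with an orange front facing -x; origin at the centre of its underside. Drawer front plate 15 mm thick, 58 mm high, other drawer walls 6 mm thick, 47 mm high; its floor is 22 mm above the bench. A low blue bin stands on the back half of the unit's top, up to 140 mm above the bench
- spray_can: yellow spray can, 52 mm across, 170 mm high; bystander; origin under its foot
- flux_bottle: amber bottle, 48 mm across, 120 mm high; bystander; origin under its foot
- tape_roll: yellow tape roll lying flat, 90 mm across, 24 mm high; bystander; origin under its centre
- driver: red screwdriver lying on the bench; bystander
- spanner: steel spanner lying on the bench; bystander
- screw_cup: white bowl, 70 mm across, 50 mm high; bystander; origin under its foot
There are look-alikes about, which are no part of the job. What is shaped like the part that bears heat_sink_centre but purple is not meant.

How it is judged:
By the outcome, as a careful person would: the job done as asked, in the order asked, and still so for the second after the job is handed in, with the robot touching nothing.
It also fails if it takes over 66 s, if anything falls off the work surface, if the arm or the gripper's body presses on something with over 40 N, if the wrist force passes 120 N, or if a joint passes its speed limit or range.

## Working session

There is one attempt and no reset: what is moved stays moved. The work goes in short steps, Python scripts to look and compute and a shell command to move; the robot and the scene stay as the last step left them, time stands still between calls to the robot, and variables do not carry over. Pictures are saved under pics/ and viewed, at most 10 in all, crops included, and the job is handed in when it is done.

```bash
mkdir -p pics; cat > h.py <<'E'
import numpy as np, cv2
from plant import manip, imaging
from scipy.spatial.transform import Rotation as R
def cam(n):
    m=imaging.camera_model(n); return m
def rot(m):
    a=np.array(m["attitude"],float)
    return a if a.shape==(3,3) else R.from_quat(a[[1,2,3,0]]).as_matrix()
def ray(m,u,v):
    d=np.array([(u-m["cx"])/m["fx"],-(v-m["cy"])/m["fy"],-1.]); 
    return np.array(m["origin"],float),rot(m)@d
def onz(m,u,v,z):
    o,d=ray(m,u,v); return o+d*(z-o[2])/d[2]
def proj(m,p):
    q=rot(m).T@(np.array(p,float)-np.array(m["origin"])); 
    return m["cx"]+m["fx"]*q[0]/-q[2], m["cy"]-m["fy"]*q[1]/-q[2]
def tri(m1,a,m2,b):
    o1,d1=ray(m1,*a);o2,d2=ray(m2,*b)
    s=np.linalg.lstsq(np.c_[d1,-d2],o2-o1,rcond=None)[0]
    return (o1+s[0]*d1+o2+s[1]*d2)/2, np.linalg.norm(o1+s[0]*d1-o2-s[1]*d2)
E
python3 - <<'E'
from h import *
for n in("scene","side","wrist"):
    print(n,cam(n)); cv2.imwrite(f"pics/{n}0.png",imaging.snapshot(n))
print(manip.get_state())
E
```

```text
scene {'fx': 506.4385966799118, 'fy': 506.4385966799118, 'cx': 314.62569932060893, 'cy': 232.99831431435243, 'origin': array([1127.02178957,  461.53501124, 1197.31381713]), 'attitude': array([0.42687449, 0.13253939, 0.2774619 , 0.85042717])}
side {'fx': 451.4287993648406, 'fy': 451.4287993648406, 'cx': 321.50363143113145, 'cy': 235.37836633078055, 'origin': array([ 288.17176169, -827.92346797,  957.27366729]), 'attitude': array([ 0.91157276,  0.39070995, -0.05181514, -0.11703   ])}
wrist {'fx': 376.04388727429796, 'fy': 376.04388727429796, 'cx': 320.67398463645276, 'cy': 239.66672903153798, 'origin': array([647.78940033,  71.50666443, 372.93598837]), 'attitude': array([ 9.89985815e-01, -1.41165292e-01,  5.81618540e-04,  3.27571077e-04])}
{'time_s': 0.15, 'qpos': array([-0.09780793,  0.38365208,  0.0438598 ,  1.59919698, -0.01790251,
        1.16115955, -0.04991739]), 'joint_vel': array([-0.00142816, -0.00259153,  0.00052687, -0.00599529, -0.00091088,
       -0.00089066, -0.00116959]), 'joint_efforts': array([ 2.19941270e-03, -4.34053266e+01,  1.02680024e+00, -2.49981201e+01,
        1.06983635e-02,  7.30535554e-03,  3.91670756e-05]), 'ee_pos': array([6.49298475e+02, 8.52606274e-04, 2.38180398e+02]), 'ee_rot': array([-6.76566547e-04,  7.07088204e-01,  7.07124634e-01, -7.52126695e-04]), 'wrist_force': array([0.40893172, 0.04651408, 0.41221137]), 'torque': array([ 0.00523581, -0.07002857, -0.0137791 ]), 'grip_force': 0.0, 'opening': 0.9987140004174235}
```

View pics/scene0.png

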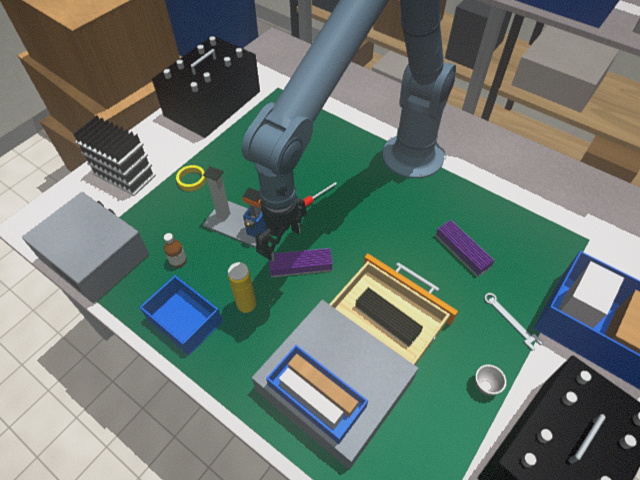

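View pics/side0.png

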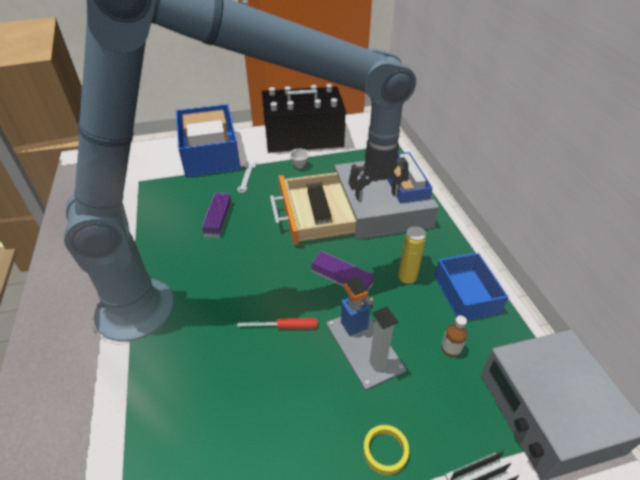

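Scene view: the black heat sink is in the drawer at (388,315), purple look-alikes lie at (301,262) and (465,247), and the stand is at (225,210). The black-finned block at (115,155) is off-bench and not in the drawer. In the side view the heat sink is at (320,203), the rest post top at (384,318), the orange head at (356,290) and the handle at (277,208).

```bash
python3 - <<'E'
from h import *
s,d=cam("scene"),cam("side")
print("rest",tri(s,(213,174),d,(384,318)), onz(d,384,318,198),onz(s,213,174,198))
print("sink z62", onz(s,388,315,62),onz(d,320,202,62))
print("handle",tri(s,(417,275),d,(277,208)),onz(s,417,275,47))
for a in [(367,257),(455,316)]: print("front top",onz(s,*a,70))
for a in [(355,298),(364,288),(421,328),(413,341)]: print("sink c",onz(s,*a,62))
for p in [(356,286)]:
  for z in (160,170,185): print("head",onz(d,*p,z))
i=cv2.imread("pics/side0.png")[260:400,300:440]; a=cv2.resize(i,(560,560),interpolation=cv2.INTER_CUBIC)
w=cv2.imread("pics/wrist0.png"); cv2.imwrite("pics/c1.png",np.hstack([a,cv2.resize(w,(240,560))])[:, :560])
E
```

```text
rest (array([ 557.91421154, -321.03445462,  189.76716497]), np.float64(1.2160406334950327)) [ 554.52659439 -326.12595043  198.        ] [ 563.09237038 -314.93562604  198.        ]
sink z62 [571.86965562 255.14070795  62.        ] [563.4379004  228.74437651  62.        ]
handle (array([426.92386659, 250.8366847 ,  50.90386086]), np.float64(8.444670043606408)) [420.10847834 251.70418127  47.        ]
front top [464.59772822 121.58505791  70.        ]
front top [480.58808468 389.42642652  70.        ]
sink c [581.15363828 163.00713273  62.        ]
sink c [543.53548855 165.23262156  62.        ]
sink c [553.8312582  337.95427482  62.        ]
sink c [594.65537633 339.58384291  62.        ]
head [ 537.02534812 -200.76116062  160.        ]
head [ 533.90404114 -208.62749728  170.        ]
head [ 529.22208067 -220.42700226  185.        ]
```

View pics/c1.png

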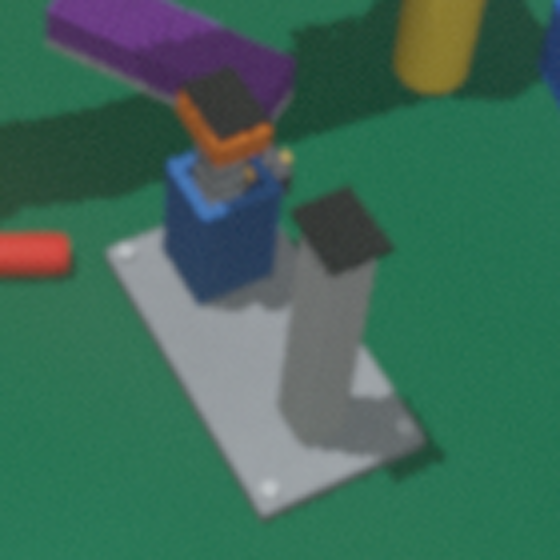

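```bash
python3 - <<'E'
from h import *
d=cam("side"); f=lambda L,z:np.array([onz(d,300+a/4,260+b/4,z)[:2] for a,b in L])
B=f([(108,253),(265,518),(425,440)],12); print(B, np.linalg.norm(B[1]-B[0]),np.linalg.norm(B[2]-B[1]),"ctr",(B[0]+B[2])/2)
r=f([(346,188),(392,247),(333,277),(293,210)],198); print("rest",r.mean(0),np.degrees(np.arctan2(*(r[1]-r[0])[::-1])))
g=f([(168,160),(213,218),(280,180)],112);print("guide ctr",(g[0]+g[2])/2,g)
for z in(142,156,170):
  h=f([(233,68),(270,127),(213,140),(178,94)],z); print(z,h.mean(0),np.linalg.norm(h[1]-h[0]),np.linalg.norm(h[3]-h[0]))
E
```

```text
[[ 474.92949489 -182.16978737]
 [ 513.06335909 -376.45494563]
 [ 618.24835764 -354.09214083]] 197.9922077257889 107.53594262891052 ctr [ 546.58892626 -268.1309641 ]
rest [ 557.38528382 -325.53759274] -77.06623775249659
guide ctr [ 536.39152985 -210.89749119] [[ 506.80661182 -195.59143296]
 [ 519.80795094 -242.31621052]
 [ 565.97644789 -226.20354942]]
142 [ 541.64083311 -188.56656391] 48.894916492517176 39.28619895808977
156 [ 537.28822473 -199.54569523] 48.0552857545691 38.611570538846784
170 [ 532.93561635 -210.52482656] 47.2156550166209 37.93694211960394
```

```bash
python3 -m jog '{"gripper":[100,100,100,100,100,100,100],"translation":[[-2,-3.5,0.6],[-2,-3.5,0.5],[-2,-3.5,0.5],[-2,-3.5,0.5],[-2,-3.5,0],[-1.5,-3.5,0],[0,0,0]],"twist":[0.04,0.04,0.04,0.04,0.03,0,0]}' 50
python3 - <<'E'
from h import *
st=manip.get_state();m=cam("wrist");w=imaging.snapshot("wrist");cv2.imwrite("pics/w1.png",w)
print(st["ee_pos"],st["ee_rot"],m["origin"],m["attitude"])
E
```

```text
time_s: 1.02
ee_pos: [532.5, -214.8, 260.1]
ee_rot: [0.0, 0.64, 0.768, -0.001]
wrist_force: [-0.1, -0.7, -0.3]
opening: 0.997
grip_force: 0.0
[ 532.48099172 -214.84549064  260.08867502] [ 9.22650668e-05  6.40019000e-01  7.68358119e-01 -1.21281557e-03] [ 518.09689942 -144.2713381   394.89603166] [ 0.98575885 -0.14145935 -0.01270907  0.09004012]
```

View pics/w1.png

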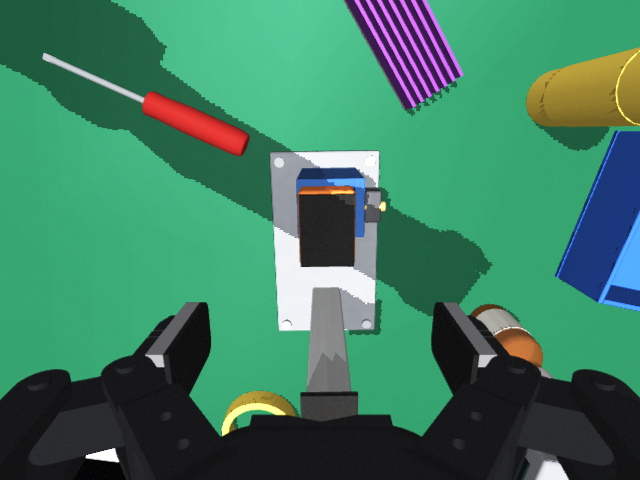

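Wrist view: the black head top spans (300–354, 194–266), the rest post top's near edge is at (301–357, 393), and the base corners are (271,152), (379,151), (278,331) and (374,331).

```bash
python3 - <<'E'
from h import *
m=cam("wrist")
for z in(156,170,184):
  h=np.array([onz(m,u,v,z)[:2] for u,v in[(300,194),(355,194),(355,266),(301,266)]]); print(z,h.mean(0),np.linalg.norm(h[1]-h[0]),np.linalg.norm(h[3]-h[0]))
B=np.array([onz(m,u,v,12)[:2] for u,v in[(271,152),(379,151),(374,331),(278,331)]]);c=B.mean(0)
y=(B[0]+B[1]-B[2]-B[3]);print(np.linalg.norm(y)/2,np.linalg.norm(B[1]-B[0]));y/=np.linalg.norm(y)
print("base",c,"y",y,np.arctan2(-y[0],y[1]),"col",c+60*y,"rest",c-60*y)
a,b=onz(m,301,393,198),onz(m,357,393,198);e=(a+b)[:2]/2;print("rest",e-22*y,np.linalg.norm(a-b))
q=manip.get_state()["ee_rot"];t=R.from_quat(q[[1,2,3,0]]).as_matrix();print("tool y",t[:,1],np.arctan2(t[1,1],t[0,1]))
E
```

```text
156 [ 535.65238362 -203.19993529] 35.16160918032165 48.93506945601919
170 [ 534.68416486 -199.58870496] 33.101732476734945 46.068300502302904
184 [ 533.7159461  -195.97747464] 31.041855773148118 43.20153154858655
199.76779071531786 107.24081411023592
base [ 546.7393649  -258.66650072] y [-0.19387396  0.98102645] 0.19510950149250994 col [ 535.1069273  -199.80491396] rest [ 558.3718025  -317.52808748]
rest [ 557.50247196 -315.67149828] 34.667957752502154
tool y [ 9.82814153e-01  1.84596755e-01 -6.15070732e-04] 0.18566158538134234
```

```bash
python3 - <<'E'
from h import *
d=cam("side");w=cam("wrist");x=np.array([.981,.194]);y=np.array([-.194,.981])
for c in [(535.5,-210),(535,-200)]:
  P=lambda m,a,b,z:np.round(proj(m,[*(np.array(c)+a*x+b*y),z]),1)
  f=lambda a,b,z:(P(d,a,b,z)-[300,260])*4
  print(c,"guide",f(-25,-24,112),f(-25,24,112),f(25,-24,112),"base",f(-55,40,12))
  for n in(0,1,2):
    z=142+14*n; print(n,"bottom front",f(-18,-25,z-26),"top front",f(-18,-25,z),f(-18,25,z),f(18,25,z),f(18,-25,z))
    print("   wrist",P(w,-18,25,z),P(w,18,25,z),P(w,18,-25,z),P(w,-18,-25,z))
print(P(w,-25,24,112),P(w,25,24,112),P(w,-18,-38,198))
E
```

```text
(535.5, -210) guide [204. 214.] [165.2 154.8] [279.2 183.6] base [106.  252.4]
0 bottom front [216.  206.8] top front [218.4 178.8] [176.8 116.8] [230.8  96.4] [273.6 156.8]
   wrist [298.6 199.8] [351.6 199.4] [350.6 268.4] [300.4 268.9]
1 bottom front [217.2 192. ] top front [219.6 163.2] [177.6 101.2] [232.   80.8] [275.6 141.2]
   wrist [297.4 203.7] [353.3 203.2] [352.2 275.7] [299.4 276.2]
2 bottom front [218.4 176.8] top front [221.2 147.6] [178.4  85.6] [233.6  64.8] [277.2 125.6]
   wrist [296.1 208. ] [355.3 207.5] [354.  283.8] [298.2 284.2]
(535, -200) guide [198.  200.8] [159.6 142. ] [272.8 170.8] base [101.2 240. ]
0 bottom front [209.6 193.6] top front [212.  165.2] [170.8 104.4] [224.8  84. ] [267.2 143.6]
   wrist [300.4 185.2] [354.  184.7] [352.9 255.3] [302.1 255.8]
1 bottom front [211.2 178.4] top front [213.2 150. ] [172.   88.8] [226.   68.4] [268.8 128. ]
   wrist [299.3 188.3] [355.8 187.8] [354.6 261.9] [301.1 262.4]
2 bottom front [212.4 163.2] top front [214.8 134. ] [172.8  72.8] [227.6  52.4] [270.8 112.4]
   wrist [298.  191.8] [358.  191.2] [356.5 269.3] [300.1 269.8]
[293.1 181. ] [359.8 180.4] [298.1 308.3]
```

```bash
python3 - <<'E'
from h import *
i=cv2.imread("pics/w1.png")[140:350,240:410]; j=cv2.imread("pics/side0.png")[275:320,330:390]
cv2.imwrite("pics/c2.png",np.hstack([cv2.resize(i,(450,556)),cv2.resize(j,(340,556))]))
E
```

```text
(no output)
```

View pics/c2.png

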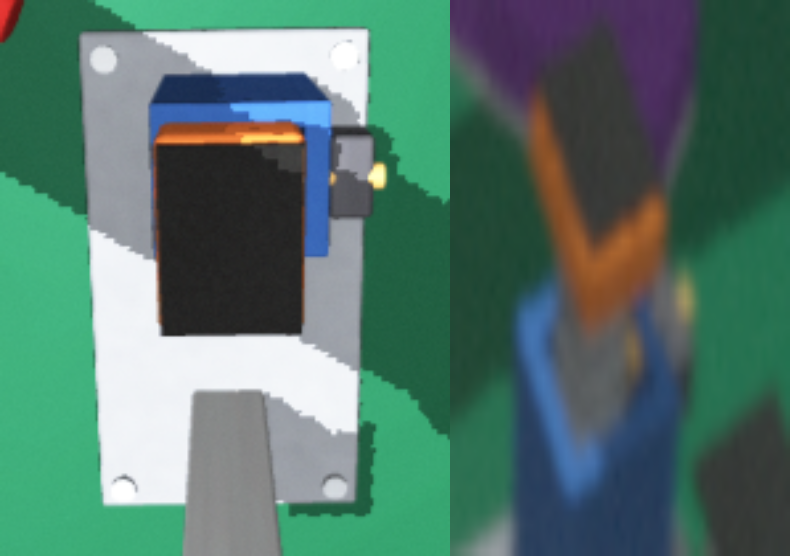

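```bash
python3 - <<'E'
from h import *
d=cam("side");w=cam("wrist")
print(tri(w,(382,206),d,(371.5,298)))
for z in(112,125,135):
  a=onz(w,364.7,204,z)[:2];b=onz(w,380.5,204,z)[:2]; s=onz(d,371.5,298,z)[:2]
  f=lambda p:np.round([(p-[537,-200])@[.981,.194],(p-[537,-200])@[-.194,.981]],1)
  print(z,f(a),f(b),"side pin",f(s+[0,9]))
E
```

```text
(array([ 581.84815792, -191.38873404,   90.08863281]), np.float64(3.589092557482406))
112 [27.1  6.4] [39.2  6.3] side pin [38.8 -6.1]
125 [25.6  8.9] [37.1  8.8] side pin [ 32.6 -14.6]
135 [24.4 10.9] [35.5 10.8] side pin [ 27.8 -21.1]
```

```bash
python3 -m jog '{"gripper":[100,100,100,100,100,100,100,40,40,40,40,40,40],"translation":[[0.3,1.5,-1],[0,0,-2.5],[0,0,-2.5],[0,0,-2.5],[0,0,-1.7],[0,0,-1.2],[0,0,0],[0,0,0],[0,0,0],[0,0,0],[0,0,0],[0,0,0],[0,0,0]],"twist":[0.01,0,0,0,0,0,0,0,0,0,0,0,0]}' 50
```

```text
time_s: 2.7
ee_pos: [532.8, -196.7, 146.9]
ee_rot: [-0.004, 0.634, 0.773, -0.003]
wrist_force: [-10.5, -0.4, 10.1]
opening: 0.413
grip_force: 49.4
```

```bash
python3 -m jog '{"gripper":[40,40,40,40,40,40,40,40],"translation":[[-0.3,0.1,0],[0,0,0.3],[0,0,0.3],[0,0,0.3],[0,0,0.3],[0,0,0.3],[0,0,0.3],[0,0,0]],"twist":[0,0,0,0,0,0,0,0]}' 60
python3 - <<'E'
from h import *
for n in("side","wrist","scene"): cv2.imwrite(f"pics/{n}2.png",imaging.snapshot(n))
i=cv2.imread("pics/side2.png")[260:340,310:410]
cv2.imwrite("pics/c3.png",cv2.resize(i,(700,560),interpolation=cv2.INTER_CUBIC))
E
```

```text
time_s: 3.7
ee_pos: [532.6, -196.7, 163.1]
ee_rot: [-0.001, 0.634, 0.774, -0.002]
wrist_force: [-1.2, -5.6, -4.2]
opening: 0.414
grip_force: 50.8
```

View pics/c3.png

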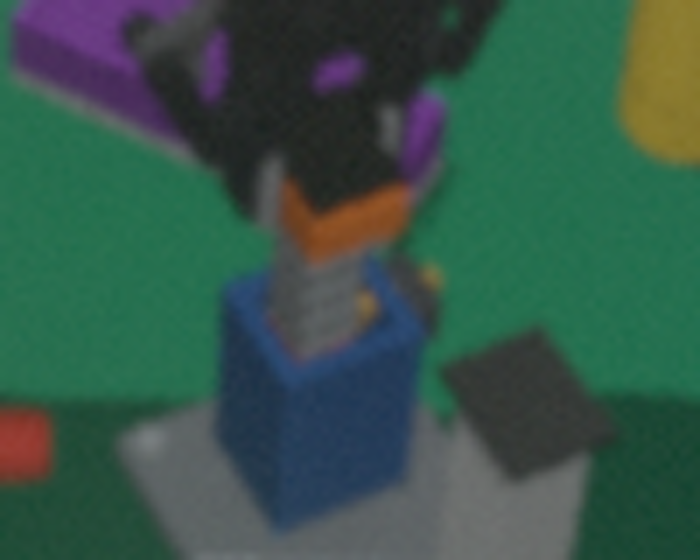

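The crop shows the head raised, with a hint of red at the guide's rim near (300,350). I'll check the red numerically.

```bash
python3 - <<'E'
from h import *
for f in("side0","side2"):
    i=cv2.imread(f"pics/{f}.png").astype(int)
    print(f)
    for v in range(298,320):
        print(v,' '.join("%3d,%3d,%3d"%tuple(i[v,u][::-1]) for u in range(349,362)))
E
```

```text
side0
298  77, 86, 99  88, 79, 76 107, 77, 65 124, 77, 52 132, 76, 38 139, 80, 40 138, 78, 38 136, 77, 37 136, 79, 42 135, 79, 42 132, 77, 42 128, 76, 42 124, 73, 47
299  73, 86,106  81, 79, 82  93, 79, 73 108, 74, 56 124, 74, 45 132, 75, 37 133, 76, 41 130, 76, 40 131, 77, 44 129, 77, 46 125, 81, 54 120, 80, 59 110, 77, 64
300  73, 84,103  76, 79, 82  85, 80, 78  98, 77, 67 116, 74, 54 129, 79, 48 128, 79, 49 124, 78, 53 123, 80, 59 120, 85, 66 114, 88, 76 106, 87, 79  91, 80, 75
301  83, 91, 99  85, 87, 90  82, 82, 83  90, 84, 78 107, 84, 74 119, 83, 68 118, 85, 69 113, 87, 75 106, 88, 80 105, 93, 88  99, 91, 87  94, 89, 84  95, 88, 78
302  87, 93, 98  88, 92, 94  84, 88, 90  85, 86, 84  95, 88, 86 103, 91, 86 103, 92, 87  97, 92, 88  94, 93, 92  91, 93, 93  91, 90, 91  98, 93, 87 113,100, 78
303  82, 87, 93  90, 92, 95  86, 89, 90  85, 88, 89  89, 90, 91  90, 92, 91  91, 91, 93  87, 89, 90  88, 90, 92  91, 94, 96  92, 94, 94 100, 97, 91 114,101, 78
304  79, 87, 95  89, 92, 93  90, 94, 94  86, 90, 89  86, 89, 90  85, 90, 91  86, 89, 92  88, 91, 94  92, 94, 96  91, 97, 96  94, 98, 9
[... 5251 characters left out ...]
  35, 60, 88  37, 59, 88  37, 61, 89  33, 57, 86  36, 60, 87
316  35, 55, 75  37, 55, 80  39, 61, 88  34, 60, 88  37, 61, 89  40, 63, 90  34, 57, 85  32, 59, 86  34, 59, 87  36, 59, 89  34, 58, 86  38, 60, 87  37, 60, 88
317  33, 54, 74  34, 56, 79  36, 60, 87  35, 59, 88  39, 61, 89  39, 62, 89  34, 58, 86  34, 59, 87  35, 59, 87  35, 58, 86  33, 58, 86  32, 57, 86  34, 58, 87
318  34, 55, 77  36, 57, 82  38, 60, 88  35, 61, 88  37, 61, 88  32, 57, 86  41, 64, 91  36, 60, 88  38, 61, 90  37, 59, 87  38, 59, 87  35, 59, 88  38, 60, 89
319  34, 55, 76  37, 59, 83  40, 62, 89  42, 64, 92  38, 61, 89  38, 60, 87  37, 60, 88  38, 60, 88  36, 59, 87  37, 60, 88  36, 59, 87  36, 60, 87  38, 62, 89
```

Faint redness appears at the guide rim, which fits a start at notch 2 with the column now just past notch 3. The start can't have been above notch 2, so one more notch is safe.

```bash
python3 -m jog '{"gripper":[40,40,40,40,40,40],"translation":[[0,0,0.3],[0,0,0.3],[0,0,0.3],[0,0,0.3],[0,0,0.3],[0,0,0]],"twist":[0,0,0,0,0,0]}' 60
python3 - <<'E'
from h import *
for n in("side","scene"): cv2.imwrite(f"pics/{n}3.png",imaging.snapshot(n))
i=cv2.imread("pics/side3.png")
j=i[270:330,330:380]; k=cv2.imread("pics/scene3.png")[150:260,190:290]
cv2.imwrite("pics/c4.png",np.hstack([cv2.resize(j,(450,540),interpolation=cv2.INTER_CUBIC),cv2.resize(k,(340,540))]))
E
```

```text
time_s: 4.6
ee_pos: [532.6, -196.6, 178.0]
ee_rot: [-0.001, 0.634, 0.774, -0.002]
wrist_force: [-0.4, -5.8, -4.4]
opening: 0.415
grip_force: 50.8
```

View pics/c4.png

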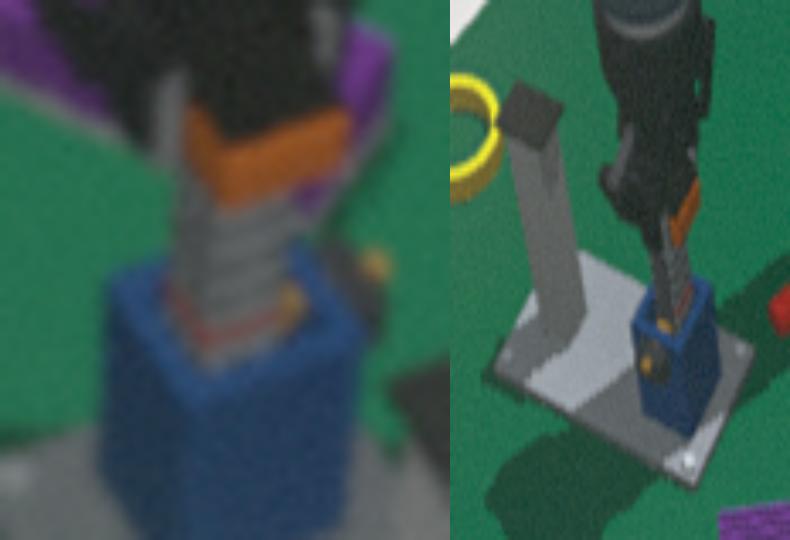

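The red line now shows clearly above the guide rim, which matches notch 4 plus about 3 mm of slack. I'll release and retreat upward, then check level.

```bash
python3 -m jog '{"gripper":[40,100,100,100,100,100,100,100,100],"translation":[[0,0,-0.2],[0,0,0],[0,0,0],[0,0,0],[0,0,2],[0,0,4],[0,-2.5,4],[0,-2.5,2],[0,0,0]],"twist":[0,0,0,0,0,0,0,0,0]}' 60
python3 - <<'E'
from h import *
m=cam("wrist");w=imaging.snapshot("wrist");cv2.imwrite("pics/w4.png",w);np.save("w4.npy",m,allow_pickle=True)
for n in("side","scene"): cv2.imwrite(f"pics/{n}4.png",imaging.snapshot(n))
b=cv2.resize(cv2.imread("pics/side4.png")[270:330,330:400],(160,137))
w[:137,:160]=b
cv2.imwrite("pics/v5.png",w)
E
```

```text
time_s: 5.82
ee_pos: [535.9, -246.8, 300.0]
ee_rot: [0.003, 0.635, 0.773, 0.001]
wrist_force: [0.1, -0.5, 0.3]
opening: 1.001
grip_force: 0.0
```

View pics/v5.png

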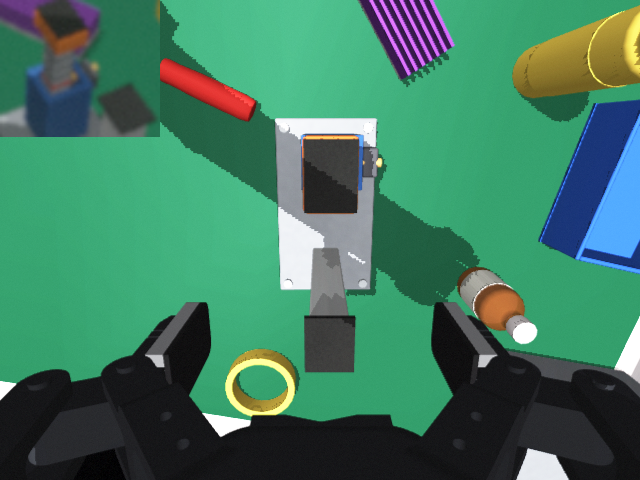

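Wrist view: the head top spans (303–358, 139–213), the rest pad spans (305–355, 317–372), and the base corners are (276,119), (376,119), (280,289) and (370,289).

```bash
python3 - <<'E'
from h import *
m=np.load("w4.npy",allow_pickle=True).item()
P=lambda L,z:np.array([onz(m,u,v,z)[:2] for u,v in L])
r=P([(305,317),(355,317),(355,372),(305,372)],198);print("rest",r.mean(0),np.linalg.norm(r[1]-r[0]),np.linalg.norm(r[3]-r[0]))
for z in(184,198,212):
  h=P([(303,139),(358,139),(358,213),(303,213)],z); v=h.mean(0)-r.mean(0);print(z,h.mean(0),np.linalg.norm(h[1]-h[0]),np.linalg.norm(h[3]-h[0]),"dist",np.linalg.norm(v),"ang",np.arctan2(-v[0],v[1]),"mid",(h.mean(0)+r.mean(0))/2)
B=P([(276,119),(376,119),(370,289),(280,289)],12);y=(B[0]+B[1]-B[2]-B[3]);y/=np.linalg.norm(y);print("base",B.mean(0),np.arctan2(-y[0],y[1]))
E
```

```text
rest [ 556.58586626 -320.52797043] 34.95417800367151 44.71201699369631
184 [ 533.52184112 -204.92760683] 35.44730484703043 48.682665672177606 dist 117.87872293149698 ang 0.19692932491485565 mid [ 545.05385369 -262.72778863]
198 [ 532.74619875 -203.33056627] 33.4679909327856 45.96431295218111 dist 119.59749700621914 ang 0.2006766990052998 mid [ 544.6660325  -261.92926835]
212 [ 531.97055637 -201.7335257 ] 31.488677018540756 43.24596023218464 dist 121.31790296436208 ang 0.2043178402016756 mid [ 544.27821131 -261.13074807]
base [ 544.90506887 -261.87914012] 0.19410869979835396
```

```bash
python3 -m jog '{"gripper":[100,100,100,100,100,100,100,100,100,100,100],"translation":[[0.4,3.5,0],[0.4,5.5,0],[0.4,5.5,0],[0.4,5.5,0],[0.4,5.5,0],[0.4,5.5,0],[0.4,5.5,0],[0.4,5.5,-1],[0.4,4.5,-2],[0,1.7,-2],[0,0,0]],"twist":[-0.03,-0.03,-0.03,-0.03,-0.03,-0.03,-0.03,-0.03,-0.02,0,0]}' 60
python3 - <<'E'
from h import *
m=cam("wrist");w=imaging.snapshot("wrist");cv2.imwrite("pics/w5.png",w);np.save("w5.npy",m,allow_pickle=True)
print(manip.get_state()["ee_pos"],m["origin"])
E
```

```text
time_s: 7.35
ee_pos: [567.7, 238.9, 243.3]
ee_rot: [-0.001, 0.726, 0.687, -0.004]
wrist_force: [0.3, -1.2, -0.0]
opening: 1.0
grip_force: 0.0
[569.58311867 236.76975299 245.13288227] [571.02473138 310.63167749 378.06900696]
```

View pics/w5.png

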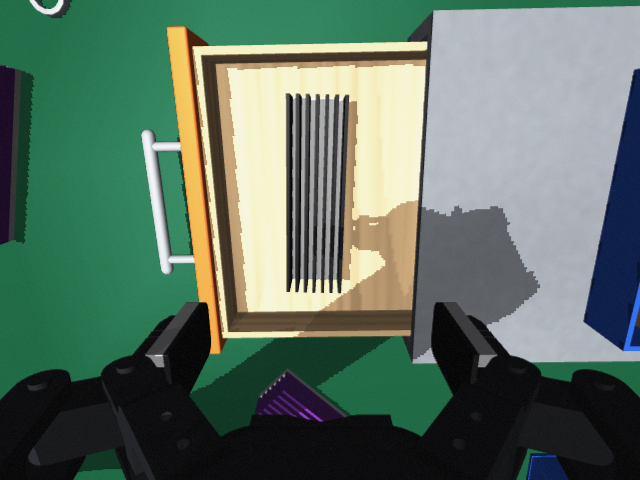

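Wrist view: the only black-finned block in the drawer is the heat sink, not purple, with top corners at about (287,94), (349,95), (342,293) and (289,291). The handle bar runs from (148,133) to (167,271). The purple ones lie outside the drawer at (300,400) and far left.

```bash
python3 - <<'E'
from h import *
m=np.load("w5.npy",allow_pickle=True).item()
P=lambda L,z:np.array([onz(m,u,v,z)[:2] for u,v in L])
h=P([(287,94),(349,95),(342,293),(289,291)],62);c=h.mean(0);y=h[0]+h[1]-h[2]-h[3]
print("sink",c,np.linalg.norm(h[1]-h[0]),np.linalg.norm(h[2]-h[3]),np.linalg.norm(y)/2,"yaw",np.arctan2(-y[0],y[1]), [np.arctan2(-q[0],q[1]) for q in(h[0]-h[3],h[1]-h[2])]);print(h)
b=P([(148,133),(167,271)],47);v=b[0]-b[1];print("handle",b.mean(0),np.linalg.norm(v),np.arctan2(-v[0],v[1]))
f=P([(178,27),(215,353)],80);print(f)
q=manip.get_state()["ee_rot"];t=R.from_quat(q[[1,2,3,0]]).as_matrix();print("tool yaw",np.arctan2(t[1,1],t[0,1]),manip.get_state()["ee_pos"])
E
```

```text
sink [562.49180983 252.53997115] 48.78915579366187 48.461142316529696 168.94157031700362 yaw -0.07068744705676765 [np.float64(-0.06967602701148361), np.float64(-0.07169230537247477)]
[[544.12442301 338.52582636]
 [592.79130227 335.07378553]
 [580.65047551 166.01771817]
 [532.40103852 170.54255456]]
handle [419.80621359 252.95021319] 125.26001456471238 -0.041794982001372355
[[471.94929091 385.61718595]
 [462.59102553 121.04101721]]
tool yaw -0.05930345120307383 [569.58311867 236.76975299 245.13288227]
```

```bash
python3 -m jog '{"gripper":[100,100,100,100,100,100,100,50,50,50,50,50,50],"translation":[[-0.7,1.6,-1],[0,0,-5],[0,0,-5],[0,0,-4.5],[0,0,-3.3],[0,0,-2],[0,0,0],[0,0,0],[0,0,0],[0,0,0],[0,0,0],[0,0,0],[0,0,0]],"twist":[-0.011,0,0,0,0,0,0,0,0,0,0,0,0]}' 70
```

```text
time_s: 9.02
ee_pos: [565.6, 254.9, 41.5]
ee_rot: [0.0, 0.732, 0.682, 0.002]
wrist_force: [-0.9, -0.2, 6.1]
opening: 0.574
grip_force: 74.8
```

```bash
python3 -m jog '{"gripper":[50,50,50,50,50,50,50,50,50],"translation":[[0,0,0.5],[0,0,1.5],[0,0,3],[0,0,4],[0,0,5],[0,0,5],[0,0,4],[0,0,2],[0,0,0]],"twist":[0,0,0,0,0,0,0,0,0]}' 80
```

```text
time_s: 10.15
ee_pos: [564.4, 254.3, 291.1]
ee_rot: [0.001, 0.732, 0.682, 0.002]
wrist_force: [0.2, -0.4, -6.5]
opening: 0.569
grip_force: 84.6
```

```bash
python3 -m jog '{"gripper":[50,50,50,50,50,50,50,50,50,50,50,50,50,50,50,50],"translation":[[-0.1,-2,0],[-0.1,-3.5,0],[-0.2,-4.2,0],[-0.2,-4.2,0],[-0.2,-4.2,0],[-0.2,-4.2,0],[-0.2,-4.2,0],[-0.2,-4.2,0],[-0.2,-4.2,0],[-0.2,-4.2,0],[-0.1,-4.2,0],[-0.1,-4,0],[0,-2.7,0],[0,-1.4,0],[0,0,0],[0,0,0]],"twist":[0.019,0.019,0.019,0.019,0.019,0.019,0.019,0.019,0.019,0.019,0.019,0.019,0.019,0.019,0,0]}' 80
python3 - <<'E'
from h import *
m=cam("wrist");s=manip.get_state();w=imaging.snapshot("wrist");cv2.imwrite("pics/w6.png",w);np.save("w6.npy",m,allow_pickle=True)
cv2.imwrite("pics/side6.png",imaging.snapshot("side"));cv2.imwrite("pics/scene6.png",imaging.snapshot("scene"))
q=s["ee_rot"];t=R.from_quat(q[[1,2,3,0]]).as_matrix();print("tool yaw",np.arctan2(t[1,1],t[0,1]),s["ee_pos"],t[:,2])
# far end of the sink: dark pixels profile along centre
g=w.max(2)
for u in (285,300,320,340,355): print(u,np.round(g[0:300:10,u]))
E
```

```text
time_s: 12.15
ee_pos: [543.4, -258.0, 287.6]
ee_rot: [-0.002, 0.634, 0.773, 0.0]
wrist_force: [0.5, 0.4, -7.1]
opening: 0.575
grip_force: 84.3
tool yaw 0.19626577307943047 [ 543.423904   -258.02934262  287.57850171] [-0.00278381  0.00244427 -0.99999314]
285 [229 231 230 230 229 230 230 229 231 230 255 251 251 251 249 247 247 246
 244 207 143  90  76  20  21  17  19  22  22  21]
300 [230 231 230 230 230 230 230 229 230  84  96  96  91 115 110 108 133 127
 125 120  61  58  60  58  58  55  54  54  53  52]
320 [229 228 229 227 229 228 228 228 228 149 145 140 140 133 133 129 126 123
 122 115 114  62  57  59  58  56  55  51  56  50]
340 [227 227 227 228 228 227 228 225 226 226 110  38  21  28  22  25  24  27
  26  26  27  21  20  21  19  20  21  21  25  32]
355 [227 226 225 225 224 225 224 226 224 170 255 250 250 252 252 252 252 252
 252 251 251 251 250 250 250 229 187 148  93  61]
```

```bash
python3 - <<'E'
from h import *
m=np.load("w6.npy",allow_pickle=True).item();w=cv2.imread("pics/w6.png")
g=w.max(2)
print([int(x) for x in g[190:225,320]],[int(x) for x in g[190:225,310]])
print("row300",[int(x) for x in g[300,250:400:3]])
x=np.array([.981,.194]);y=np.array([-.194,.981]);t=np.array([543.4,-258.0])
for v in(198,203,208,213):
  p=onz(m,320,v,308)[:2]; print(v,(p-t)@x,(p-t)@y)
cv2.imwrite("pics/v7.png",np.vstack([np.hstack([cv2.resize(w,(400,300)),cv2.resize(cv2.imread("pics/scene6.png")[120:270,150:350],(400,300))]),np.hstack([cv2.resize(cv2.imread("pics/side6.png")[220:370,280:480],(400,300)),np.zeros((300,400,3),np.uint8)])]))
E
```

```text
[115, 115, 115, 113, 112, 112, 114, 113, 113, 111, 114, 115, 112, 114, 112, 112, 112, 110, 103, 69, 62, 59, 61, 61, 58, 60, 60, 61, 59, 60, 57, 61, 59, 58, 59] [250, 250, 250, 250, 250, 250, 250, 250, 250, 250, 250, 250, 250, 249, 250, 249, 250, 249, 249, 249, 249, 249, 249, 250, 250, 249, 249, 249, 249, 249, 249, 249, 249, 249, 249]
row300 [50, 51, 21, 23, 18, 22, 21, 50, 48, 52, 18, 18, 21, 247, 248, 52, 48, 48, 21, 248, 245, 246, 227, 51, 51, 99, 246, 246, 247, 22, 39, 51, 52, 210, 248, 35, 22, 19, 48, 50, 50, 26, 22, 22, 22, 20, 48, 49, 49, 120]
198 -1.634321604647593 51.65967002409816
203 -1.6328578201364565 50.10239931425735
208 -1.6313830874604256 48.53348122305349
213 -1.6298972833307723 46.95278458761972
```

View pics/v7.png

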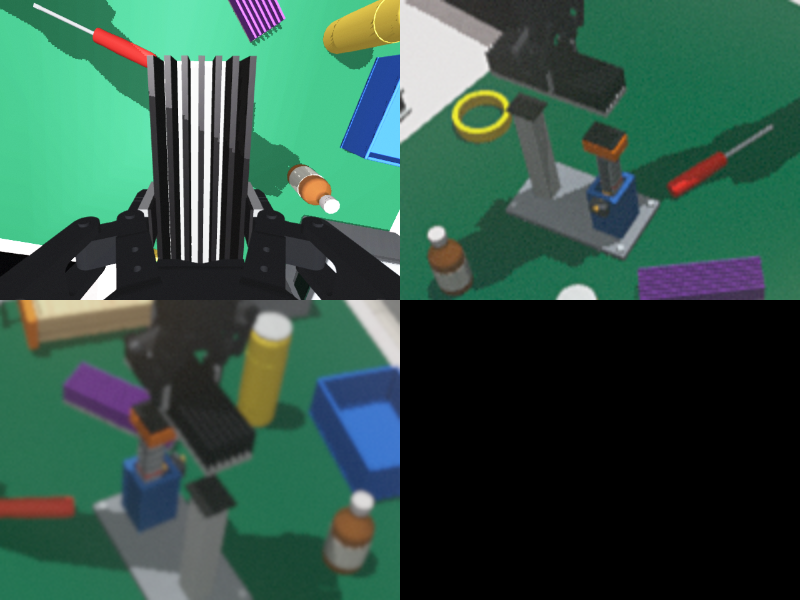

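Last view: the sink is held level, fins up, above the stand. Its far end is at wrist row ≈91, columns 240–410.

```bash
python3 - <<'E'
from h import *
m=np.load("w6.npy",allow_pickle=True).item();g=cv2.imread("pics/w6.png").max(2)
for u in(245,300,320,404): print(u,[int(q) for q in g[82:102,u]])
x=np.array([.981,.194]);y=np.array([-.194,.981]);t=np.array([543.4,-258.0])
for u,v in[(240,91),(325,91),(410,91),(325,95)]:
  p=onz(m,u,v,308)[:2]; print(u,v,(p-t)@x,(p-t)@y)
E
```

```text
245 [228, 228, 223, 143, 235, 249, 158, 74, 66, 77, 81, 79, 80, 77, 98, 100, 101, 101, 100, 100]
300 [229, 230, 230, 229, 229, 230, 193, 129, 84, 76, 76, 76, 95, 94, 97, 97, 94, 93, 96, 97]
320 [228, 228, 228, 228, 228, 228, 196, 151, 149, 147, 147, 149, 148, 143, 146, 145, 144, 143, 145, 144]
404 [218, 218, 218, 218, 219, 218, 218, 155, 113, 109, 108, 108, 108, 108, 108, 109, 109, 108, 107, 107]
240 91 -24.47090410210799 82.38738239958792
325 91 -0.23801237094350347 82.42018300193402
410 91 23.98610614730299 82.45297172923556
325 95 -0.23307676513795508 81.35202461955578
```

```bash
python3 -m jog '{"gripper":[50,50,50,50,50,50],"translation":[[0.1,-0.2,-1],[0,0,-2],[0,0,-1.8],[0,0,-1],[0,0,-0.4],[0,0,0]],"twist":[0,0,0,0,0,0]}' 80
python3 -m jog '{"gripper":[50,50,50],"translation":[[0,0,-0.2],[0,0,-0.2],[0,0,0]],"twist":[0,0,0]}' 80
```

```text
time_s: 13.05
ee_pos: [545.2, -262.1, 227.3]
ee_rot: [0.0, 0.635, 0.773, 0.0]
wrist_force: [0.6, 0.6, -7.1]
opening: 0.57
grip_force: 84.3
time_s: 13.42
ee_pos: [545.0, -262.0, 223.3]
ee_rot: [-0.0, 0.635, 0.773, 0.0]
wrist_force: [-0.2, -0.6, -6.6]
opening: 0.569
grip_force: 84.3
```

```bash
python3 -m jog '{"gripper":[50,50,50,50],"translation":[[-0.1,0.2,-0.1],[0,0,-0.15],[0,0,-0.15],[0,0,0]],"twist":[0,0,0,0]}' 80
python3 -m jog '{"gripper":[50,50],"translation":[[0,0,-0.1],[0,0,0]],"twist":[0,0]}' 80
python3 -m jog '{"gripper":[50,50],"translation":[[0,0,-0.1],[0,0,0]],"twist":[0,0]}' 80
```

```text
time_s: 13.92
ee_pos: [543.8, -259.9, 219.0]
ee_rot: [-0.0, 0.635, 0.773, -0.0]
wrist_force: [-0.2, -0.4, -6.3]
opening: 0.571
grip_force: 84.3
time_s: 14.18
ee_pos: [544.0, -260.0, 218.2]
ee_rot: [-0.0, 0.635, 0.773, -0.0]
wrist_force: [-0.6, 1.2, -7.6]
opening: 0.574
grip_force: 84.3
time_s: 14.42
ee_pos: [544.1, -260.1, 217.6]
ee_rot: [0.0, 0.635, 0.773, 0.0]
wrist_force: [-1.7, -0.0, -4.5]
opening: 0.567
grip_force: 84.6
```

Contact is beginning, at underside ≈198 as expected.

```bash
python3 -m jog '{"gripper":[50,50],"translation":[[0,0,-0.1],[0,0,0]],"twist":[0,0]}' 80
python3 -m jog '{"gripper":[50,50],"translation":[[0,0,-0.1],[0,0,0]],"twist":[0,0]}' 80
```

```text
time_s: 14.68
ee_pos: [544.2, -260.1, 217.6]
ee_rot: [0.0, 0.635, 0.773, 0.0]
wrist_force: [-2.9, 1.7, 0.8]
opening: 0.568
grip_force: 85.3
time_s: 14.92
ee_pos: [544.1, -260.1, 217.5]
ee_rot: [0.0, 0.635, 0.773, 0.0]
wrist_force: [-5.3, 3.3, 5.3]
opening: 0.573
grip_force: 86.1
```

```bash
python3 -m jog '{"gripper":[50,62,75,100,100,100,100,100,100],"translation":[[0,0,0.1],[0,0,0],[0,0,0],[0,0,0],[0,0,0],[0,0,1],[0,0,3],[0,0,5],[0,0,0]],"twist":[0,0,0,0,0,0,0,0,0]}' 20
python3 - <<'E'
from h import *
m=cam("wrist");w=imaging.snapshot("wrist");cv2.imwrite("pics/w8.png",w)
for n in("side","scene"): cv2.imwrite(f"pics/{n}8.png",imaging.snapshot(n))
s=manip.get_state();print(s["ee_pos"])
t=np.array([544.3,-262.0]);x=np.array([.981,.194]);y=np.array([-.194,.981])
for a,b in[(-25,85),(25,85),(25,-85),(-25,-85)]:
  p=[*(t+a*x+b*y),238]; print(np.round(proj(m,p)),np.round(proj(cam("side"),p)),np.round(proj(cam("scene"),p)))
g=w.max(2)
c0=[int(v) for v in np.round(proj(m,[*(t+85*y),238]))]
for u in(c0[0]-20,c0[0],c0[0]+20): print(u,"rows",c0[1]-15,[int(q) for q in g[c0[1]-15:c0[1]+15,u]])
v=c0[1]+60
print("row",v,[int(q) for q in g[v,c0[0]-70:c0[0]+70:2]])
E
```

```text
time_s: 16.05
ee_pos: [547.2, -261.6, 312.9]
ee_rot: [0.006, 0.635, 0.772, 0.002]
wrist_force: [-0.7, -0.9, 0.5]
opening: 1.001
grip_force: 0.0
[ 543.78411325 -259.88786999  306.24319955]
[268. 103.] [341. 260.] [264. 172.]
[364. 103.] [361. 253.] [254. 185.]
[355. 379.] [403. 308.] [197. 164.]
[279. 379.] [382. 317.] [208. 152.]
296 rows 88 [198, 200, 201, 200, 201, 201, 199, 201, 200, 199, 199, 201, 199, 170, 235, 252, 252, 254, 255, 255, 255, 255, 255, 255, 249, 238, 238, 238, 238, 238]
316 rows 88 [198, 198, 196, 199, 197, 198, 197, 195, 198, 197, 198, 197, 198, 171, 185, 137, 120, 119, 120, 117, 118, 117, 117, 119, 117, 115, 117, 116, 113, 117]
336 rows 88 [196, 196, 194, 194, 195, 195, 193, 193, 192, 193, 195, 194, 194, 157, 233, 251, 251, 251, 255, 255, 255, 255, 249, 243, 243, 243, 243, 242, 243, 243]
row 163 [111, 109, 107, 110, 109, 109, 109, 109, 108, 106, 108, 89, 67, 51, 51, 13, 16, 59, 238, 120, 54, 54, 17, 16, 235, 236, 176, 50, 54, 25, 231, 237, 236, 221, 105, 104, 222, 240, 238, 237, 82, 101, 100, 174, 242, 241, 109, 22, 95, 95, 129, 239, 162, 20, 21, 89, 92, 93, 174, 130, 104, 103, 103, 103, 103, 104, 103, 102, 105, 101]
```

```bash
python3 -m jog '{"gripper":[100,0,0,0,0,0,0,0,0,0,0,0,0,0],"translation":[[0,0.5,1],[-1.4,2.5,0],[-1.5,4,0],[-1.5,5,0],[-1.5,5,0],[-1.5,5,0],[-1.5,5,0],[-1.5,5,-1],[-1.5,5,-2],[-1.4,5,-3],[-1.3,5,-3],[-1,3,-3],[0,1.3,-3],[0,0,0]],"twist":[0,-0.02,-0.02,-0.02,-0.02,-0.02,-0.02,-0.02,-0.02,-0.02,-0.02,-0.02,-0.02,0]}' 40
```

```text
time_s: 17.95
ee_pos: [385.2, 252.9, 163.9]
ee_rot: [-0.001, 0.722, 0.692, -0.003]
wrist_force: [0.1, 0.6, 1.4]
opening: -0.003
grip_force: 0.0
```

```bash
python3 - <<'E'
from h import *
m=cam("wrist");s=manip.get_state();w=imaging.snapshot("wrist");cv2.imwrite("pics/w9.png",w)
print(s["ee_pos"],s["opening"])
# light-grey bar in the wrist view: bright, low saturation, connected
hsv=cv2.cvtColor(w,cv2.COLOR_BGR2HSV);k=((hsv[...,1]<40)&(hsv[...,2]>150)).astype(np.uint8)
n,l,st,c=cv2.connectedComponentsWithStats(k)
for i in range(1,n):
  if st[i,4]>300: 
    u,v=c[i];print(st[i],c[i].round(),onz(m,u,v,47).round())
o=cv2.inRange(hsv,(8,150,120),(22,255,255));n,l,st,c=cv2.connectedComponentsWithStats(o)
for i in range(1,n):
  if st[i,4]>300: print("orange",st[i],onz(m,*c[i],70).round())
E
```

```text
[385.18792374 252.86345945 163.92215241] -0.0029282246582445146
[ 505   59   31  182 1235] [520. 150.] [515. 306.  47.]
[ 521   59   34  208 1488] [536. 187.] [528. 282.  47.]
[ 470   61   25  152 1232] [482. 135.] [490. 317.  47.]
[ 544   72   42  211 1301] [563. 193.] [547. 277.  47.]
[ 549   75   53  269 1133] [574. 220.] [557. 258.  47.]
[489 135  12  77 304] [495. 175.] [500. 291.  47.]
[ 371  137   65  159 2024] [387. 183.] [429. 289.  47.]
[528 284  22  78 567] [538. 324.] [542. 179.  47.]
orange [ 430    0   58  356 8564] [467. 300.  70.]
```

```bash
python3 -m jog '{"gripper":[0,0,0,0,0,0,0,0],"translation":[[0,0,-4],[0,0,-4],[0,0,-2.8],[0,0,-1],[0,0,0],[0.5,0,0],[0.5,0,0],[0.5,0,0]],"twist":[0,0,0,0,0,0,0,0]}' 40
python3 -m jog '{"gripper":[0,0,0,0,0,0,0],"translation":[[1,0,0],[2,-0.1,0],[2,-0.1,0],[2,-0.1,0],[2,-0.1,0],[2,-0.1,0],[0,0,0]],"twist":[0,0,0,0,0,0,0]}' 40
```

```text
time_s: 19.0
ee_pos: [404.2, 253.3, 49.1]
ee_rot: [0.0, 0.723, 0.691, 0.001]
wrist_force: [-0.3, 0.5, 0.1]
opening: -0.001
grip_force: 0.0
time_s: 19.88
ee_pos: [515.3, 247.6, 48.4]
ee_rot: [0.0, 0.724, 0.69, 0.001]
wrist_force: [-1.1, -0.8, -0.7]
opening: -0.001
grip_force: 0.0
```

```bash
python3 -m jog '{"gripper":[0,0,0,0],"translation":[[1.5,-0.1,0],[1.5,-0.1,0],[1,0,0],[0,0,0]],"twist":[0,0,0,0]}' 40
python3 - <<'E'
from h import *
s,w=imaging.snapshot("scene"),imaging.snapshot("side")
cv2.imwrite("pics/scene10.png",s);cv2.imwrite("pics/side10.png",w)
for n,i in(("scene",s),("side",w)):
  o=cv2.inRange(cv2.cvtColor(i,cv2.COLOR_BGR2HSV),(8,150,120),(22,255,255));n_,l,st,c=cv2.connectedComponentsWithStats(o)
  for k in range(1,n_):
    if st[k,4]>60: print(n,st[k],onz(cam(n),*c[k],60).round())
E
```

```text
time_s: 20.38
ee_pos: [554.9, 245.5, 48.5]
ee_rot: [0.001, 0.723, 0.69, 0.001]
wrist_force: [0.8, -0.2, -0.1]
opening: -0.002
grip_force: 0.0
scene [329 293  95  70 681] [615. 251.  60.]
side [ 249    0  122  113 9125] [ 889. 1526.   60.]
side [249  84  15  41 387] [466. 905.  60.]
side [329 187  20  49 243] [613. 178.  60.]
side [448 326  17  14 152] [ 751. -319.   60.]
```

```bash
python3 -m jog '{"gripper":[0,0],"translation":[[0.7,0,0],[0,0,0]],"twist":[0,0]}' 40 | grep -E 'ee_pos|force'
python3 -m jog '{"gripper":[0,0],"translation":[[0.5,0,0],[0,0,0]],"twist":[0,0]}' 40| grep -E 'ee_pos|force'
python3 -m jog '{"gripper":[0,0],"translation":[[0.5,0,0],[0,0,0]],"twist":[0,0]}' 40| grep -E 'ee_pos|force'
```

```text
ee_pos: [560.7, 246.0, 48.5]
wrist_force: [1.0, 0.0, -0.9]
grip_force: 0.0
ee_pos: [565.6, 245.9, 48.4]
wrist_force: [-0.8, 0.7, 0.2]
grip_force: 0.0
ee_pos: [569.2, 245.9, 48.2]
wrist_force: [-3.9, -0.9, 2.8]
grip_force: 2.1
```

```bash
python3 -m jog '{"gripper":[0,0],"translation":[[0.4,0,0],[0,0,0]],"twist":[0,0]}' 40 | grep -E 'ee_pos|force'
python3 -m jog '{"gripper":[0,0],"translation":[[0.3,0,0],[0,0,0]],"twist":[0,0]}' 40| grep -E 'ee_pos|force'
```

```text
ee_pos: [574.4, 245.8, 48.2]
wrist_force: [-0.3, -0.3, 1.0]
grip_force: 0.1
ee_pos: [578.1, 246.1, 48.4]
wrist_force: [0.1, -0.5, 0.1]
grip_force: 0.0
```

```bash
python3 -m jog '{"gripper":[0,0],"translation":[[0.3,0,0],[0,0,0]],"twist":[0,0]}' 40 | grep -E 'ee_pos|wrist_force'
python3 -m jog '{"gripper":[0,0],"translation":[[0.3,0,0],[0,0,0]],"twist":[0,0]}' 40| grep -E 'ee_pos|wrist_force'
```

```text
ee_pos: [579.2, 246.2, 48.3]
wrist_force: [-3.6, -0.6, 3.4]
ee_pos: [579.4, 246.2, 48.2]
wrist_force: [-8.1, -1.8, 8.3]
```

That is the rigid stop, so the drawer is home. I'll back off, rise and check.

```bash
python3 -m jog '{"gripper":[0,0,0,0,0,0,0,0],"translation":[[-1.5,0,0],[-3,0,0],[-2,0,2],[0,0,5],[0,0,5],[0,0,5],[0,0,3],[0,0,0]],"twist":[0,0,0,0,0,0,0,0]}' 40 | grep -E 'time|ee_pos|wrist_force'
python3 - <<'E'
from h import *
for n in("scene","side"):
  i=imaging.snapshot(n);cv2.imwrite(f"pics/{n}11.png",i)
  o=cv2.inRange(cv2.cvtColor(i,cv2.COLOR_BGR2HSV),(8,150,120),(22,255,255));n_,l,st,c=cv2.connectedComponentsWithStats(o)
  for k in range(1,n_):
    if 60<st[k,4]<2000: print(n,st[k],onz(cam(n),*c[k],60).round())
  # stand area unchanged since the release?
  b=cv2.imread(f"pics/{n}10.png"); x=(slice(240,400),slice(330,420)) if n=="side" else (slice(150,240),slice(190,275))
  print(n,"stand diff",cv2.absdiff(i,b)[x].mean(),cv2.absdiff(i,b)[x].max())
E
```

```text
time_s: 23.22
ee_pos: [520.6, 247.2, 252.0]
wrist_force: [-0.1, -0.4, -0.1]
scene [168 242  12  10  68] [ 743. -322.   60.]
scene [325 299  94  68 321] [633. 248.  60.]
scene stand diff 3.3962527233115467 28
side [331 169  25  66 383] [638. 225.  60.]
side [448 327  17  13 146] [ 751. -318.   60.]
side stand diff 2.9291898148148148 34
```

```bash
python3 -c "
from plant import manip
print(manip.finish_job())"
```

```text
the job is handed in; nothing more can be done
None
```

I handed the job in at about 23 s: the column is latched at notch 4, the heat sink rests level, fins up and centred on the stand (to about 1 mm in the wrist image), and the drawer is home against its stop. The judge's result is not shown.

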